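Ready the vial feeder for refilling

TASK

Get the vial feed magazine ready to be refilled: first slide the side guide until its pointer stands at the long line of the scale, so that the lane fits the vials, then pull the sprung follower rod out by its knob until the ring mark on the rod stands at the barrel's mouth. Finish while still holding the rod by its knob, steadily at that mark against its spring, so that a colleague can drop in the spare vials; keep the three vials in the lane standing and leave the things round about alone.

Things in the scene. Friction and masses are not known exactly. Their poses are not given: they have to be found in the camera images.
- feeder: Vial feed magazine fixed to the worktop, aluminium plate 190 x 220 mm, top 10 mm high; origin at the plate's centre on the worktop, +x to its rear, +y to its left. The vial lane runs along y at its front, between a fixed wall 42 mm high (inner face x = -77.5 mm) and the movable guide; end stop at y = +95 mm; at the right a bearing block 64 mm high with a barrel along -y.
- guide (a joint): White side guide, m: 0 = lane wide open (75 mm), grows as it slides forward (feeder -x) and narrows the lane; travel 0 to 0.056. At 0.048 its thin pointer meets the one long line of the scale beside its track (lane 27 mm, the setting for these vials; short lines are 5 mm apart). About 2.5 N of friction; stays where left.
- guide_grip (a point): Point on the axis of the upright black cylindrical grip on the guide's carriage, 52 mm above the worktop; at feeder x = 55 mm minus the guide's travel, y = 15 mm. Grip 22 mm diameter from 35 to 68 mm above the worktop; flat carriage under it up to 23 mm. The guide's wall (41 mm high) stands 50 mm in front of the axis (feeder -x). Axes as the feeder's; moves with the guide.
- pull_rod (a joint): How far the sprung telescoping rod is pulled out of its barrel, m: 0 = home, travel 0 to 0.085 along feeder -y. An inner spring pulls it back, about 4 N at home, 9 N at 0.065; it flies home when let go. Steel rod 9 mm thick; its length mark, a black ring 4 mm wide, is hidden in the barrel at home and centred on the barrel's mouth at 0.065.
- rod_grip (a point): Point on the rod's axis amid the stem of the black pull knob at its outer end, 44 mm above the worktop. Stem 20 mm diameter, 34 mm long along feeder y; beyond it (feeder -y) a head 34 mm in diameter, 10 mm long. At home 23 mm outside the barrel's mouth. Axes as the feeder's; moves with the rod.
- barrel_mouth (a point): Centre of the outer end face of the barrel (barrel 16 mm, dark gland nut 19 mm diameter), 44 mm above the worktop; the rod comes out here along feeder -y. Fixed to the feeder at x = -64, y = -150 mm.
- lane_vial_1: Loose white plastic sample vial with white screw cap, 23 mm diameter, 52 mm tall; origin at the centre of its underside; number 1 from the left of the three that stand in the lane, on the base plate. 0.03 kg. The guide may push them into line.
- lane_vial_2: Loose white plastic sample vial with white screw cap, 23 mm diameter, 52 mm tall; origin at the centre of its underside; number 2 from the left of the three that stand in the lane, on the base plate. 0.03 kg. The guide may push them into line.
- lane_vial_3: Loose white plastic sample vial with white screw cap, 23 mm diameter, 52 mm tall; origin at the centre of its underside; number 3 from the left of the three that stand in the lane, on the base plate. 0.03 kg. The guide may push them into line.
- spare_vial_1: Loose white plastic sample vial with white screw cap, 23 mm diameter, 52 mm tall; origin at the centre of its underside; one of three spare ones waiting on the worktop at the front left, to be left alone.
- spare_vial_2: Loose white plastic sample vial with white screw cap, 23 mm diameter, 52 mm tall; origin at the centre of its underside; one of three spare ones waiting on the worktop at the front left, to be left alone.
- spare_vial_3: Loose white plastic sample vial with white screw cap, 23 mm diameter, 52 mm tall; origin at the centre of its underside; one of three spare ones waiting on the worktop at the front left, to be left alone.
- rack: Clear tube rack with capped tubes, 60 x 161 x 82 mm, standing at the right; to be left alone. Origin at the centre of its underside.
- beaker: Glass beaker, 71 mm diameter, 93 mm tall, standing at the right; to be left alone. Origin at the centre of its underside.
Things that resemble listed ones, but are neither listed nor needed, are in the scene too. What is shaped like the lane_vial_1 but red is not meant.

How it is judged:
By the outcome, as a careful person would: the job done as asked, in the order asked, and still so for the second after the job is handed in, while the arm keeps its last pose, push and grip.
It also fails if it takes over 59 s, if anything falls off the work surface, if the arm or the gripper's body presses on something with over 40 N, if the wrist force passes 120 N, or if a joint passes its speed limit or range.

ROBOT

A 6-joint arm with a two-finger parallel gripper is mounted at the origin on a cart in front of the work surface, level with it; the furniture and walls round the work are solid. World frame = base frame: x ahead of the robot, y to its left, z up, the work surface at z = 0. Lengths are in m, angles in rad, forces in N, time in s.
With the tool pointing down it reaches from about 0.325 to 0.9 m from the base axis. Payload 3.5 kg.
Tool frame: the origin (TCP) lies at the very end of the fingers, on their centre line; the grasp point (between the pads) lies 19 mm behind it; x points along the fingers, y is the direction in which the jaws open and shut, and the axes are right-handed (so a half turn about x gives the same grasp; the last joint's range is limited). The gripper opens to 85 mm and grips with 20 to 120 N. Pads are 22 mm wide; open, the fingers measure 114 mm over their backs; the gripper's body (76 mm by 85 mm) begins 54 mm behind the grasp point. The pads swing forward as they close: fully open they stand 13 mm farther back than shut.
Start: joints at [-1.284, 0.276, -0.026, 1.268, 0, 1.467], TCP at [0.237, -0.578, 0.231] pointing down, gripper open.
Joint ranges: [-3.12, 3.12], [-0.85, 1.88], [-1.08, 1.24], [-1.95, 2.15], [-1.57, 1.53], [-3.14, 3.14]. Speed limits (rad/s): [2.57, 2.57, 3.14, 3.14, 3.14, 3.14].

INTERFACE

Orientations are given as a rotation vector (axis times angle).
In Python, from bench import robot gives the robot as it stands.
- The arm moves only by the shell command python3 -m inch 'ROWS'. ROWS is text: rows parted by semicolons, each of 7 numbers parted by spaces: the shift along the tool's x, y, z in mm, then the turn, a rotation vector about the tool's x, y, z in degrees, then the opening, from 0 (shut) to 1 (fully open). A call has 1 to 20 rows; each row is the pose to reach, as a shift and turn from the pose commanded when the call began, along the tool's axes at that moment; what a row does not reach only later rows make up. A row lasts 1/8 s, in which the tool goes at most 62.5 mm and 10.7 degrees, less where a joint would pass 70% of its speed; a pose out of reach is approached as far as the arm can. A call with a gripper value outside its range is refused whole. The fingers move at their own pace and stop on an object; the grip force is fixed at half the most. Time passes only in rows, so rows that repeat a pose let the fingers close. It gives the time, the measured TCP pose, the force and the opening at its end, in the units of the state.
- robot.get_obs(): the state, without advancing time (a new reading comes with each control period).
- robot.read_camera(name): name is "side" or "top"; returns a dict with "frame" (400x640x3 uint8, red, green, blue), "fx", "fy", "cx", "cy" (pixels), "eye" and "attitude" of the camera in the world. Camera axes: x right, y up, looking along -z (the intrinsics and any distortion apply to the point x, -y, -z); pixel columns grow to the right and rows downward; lengths in m; the calibration is good to about 2 mm. A picture is of the moment at which its call begins. There is no depth.
- robot.finish_job(): hands the job in, once; it reports no verdict.
The state is a dict: "time": time; "joint_positions": joint angles; "qvel": joint speeds; "effort": joint torques, N m; "tool_pos": TCP position; "tcp_rot": TCP orientation; "wrist_force": force on the tool from outside, world axes, zero at the start; "ft_torque": the same for the moment, N m; "finger_gap": opening from 0.0 (shut) to 1.0 (fully open).
Only numpy, scipy, OpenCV 4.12 (cv2) and the standard library are available. Lean on these libraries where they do the work, as an engineer would, in place of code of your own. Each camera call takes 0.05 s, during which the arm holds its last target.

## Working session

There is one attempt and no reset: what is moved stays moved. The work goes in short steps, Python scripts to look and compute and a shell command to move; the robot and the scene stay as the last step left them, time stands still between calls to the robot, and variables do not carry over. Pictures are saved under pics/ and viewed, and the job is handed in when it is done.

```bash
ls; mkdir -p pics; python3 - <<'E'
from bench import robot
import cv2
print(robot.get_obs())
for n in("side","top"):
    c=robot.read_camera(n); cv2.imwrite(f"pics/{n}0.png",c["frame"][:,:,::-1])
    print({k:v for k,v in c.items() if k!="frame"})
E
```

```text
pics
{'time': 0.0, 'joint_positions': array([-1.28439158e+00,  2.77146352e-01, -2.78775108e-02,  1.26803797e+00,
        4.20680057e-06,  1.46739543e+00]), 'qvel': array([ 9.42188137e-05, -5.59969057e-05, -8.89014696e-05,  2.44057296e-03,
       -3.36175875e-04,  7.12702304e-04]), 'effort': array([ 2.59026729e-04, -4.45502651e+01,  2.95206642e+01,  1.63052097e-02,
       -1.03103187e-04,  3.70705147e-07]), 'tool_pos': array([ 0.23727256, -0.5773564 ,  0.23015303]), 'tcp_rot': array([ 2.00839019,  0.39882479, -2.00880543]), 'wrist_force': array([0.15448959, 0.40688205, 0.01646873]), 'ft_torque': array([ 0.00956957, -0.02489038,  0.07552679]), 'finger_gap': 1.0005878745074843}
{'fx': 391.1337201115058, 'fy': 391.1337201115058, 'cx': 322.7106677310403, 'cy': 197.9575611820503, 'eye': array([0.16946599, 0.6904293 , 0.68547364]), 'attitude': array([ 0.25644839, -1.21605061, -2.42193097])}
{'fx': 435.73292314695385, 'fy': 435.73292314695385, 'cx': 324.38709238297884, 'cy': 206.71711710547368, 'eye': array([0.03919934, 0.09516516, 1.41310217]), 'attitude': array([ 0.25130725, -0.32837462, -1.84250352])}
```

View pics/side0.png

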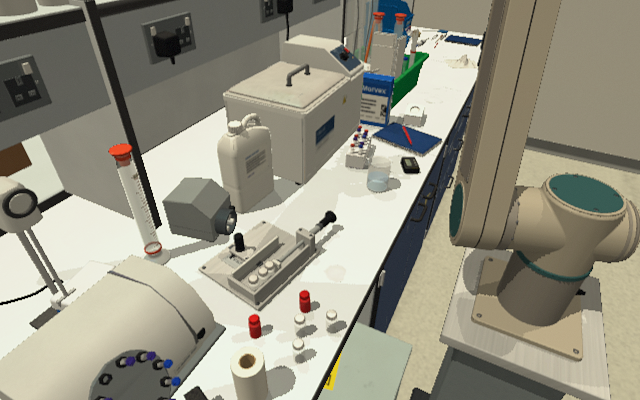

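View pics/top0.png

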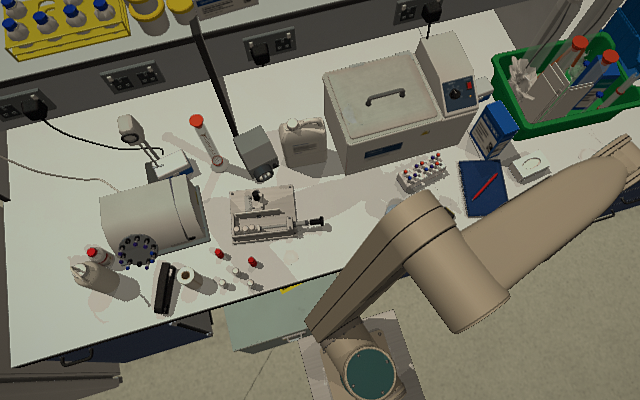

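The feeder is at about (258,262) in the side view and (265,212) in the top view. Its black guide grip is at side (238,243) and its knob at side (325,220). Next I'll write the helpers and enlarge these areas.

```bash
cat > h.py <<'E'
import numpy as np, cv2
from scipy.spatial.transform import Rotation as R
from bench import robot
def cam(n): 
    c=robot.read_camera(n); c["R"]=R.from_rotvec(c["attitude"]).as_matrix(); return c
def proj(c,p):
    q=(np.atleast_2d(p)-c["eye"])@c["R"]; x=q[:,0]/-q[:,2]; y=-q[:,1]/-q[:,2]
    return np.c_[c["cx"]+c["fx"]*x, c["cy"]+c["fy"]*y]
def ray(c,uv):
    d=np.array([(uv[0]-c["cx"])/c["fx"],-(uv[1]-c["cy"])/c["fy"],-1.]); d=c["R"]@d; return d/np.linalg.norm(d)
def plane(c,uv,z):
    d=ray(c,uv); return c["eye"]+d*(z-c["eye"][2])/d[2]
def tri(c1,u1,c2,u2):
    A=[];b=[];
    for c,u in((c1,u1),(c2,u2)):
        d=ray(c,u); P=np.eye(3)-np.outer(d,d); A.append(P); b.append(P@c["eye"])
    x=np.linalg.lstsq(np.vstack(A),np.hstack(b),rcond=None)[0]
    res=[np.linalg.norm(P@x-bb) for P,bb in zip(A,b)]
    return x,res
def crop(c,x0,y0,x1,y1,s,name):
    cv2.imwrite(f"pics/{name}.png",cv2.resize(c["frame"][y0:y1,x0:x1,::-1],None,fx=s,fy=s,interpolation=cv2.INTER_CUBIC))
E
python3 - <<'E'
from h import *
s=cam("side");t=cam("top")
crop(s,190,200,350,315,5,"s1"); crop(t,215,175,340,265,6,"t1")
E
```

```text
(no output)
```

View pics/s1.png

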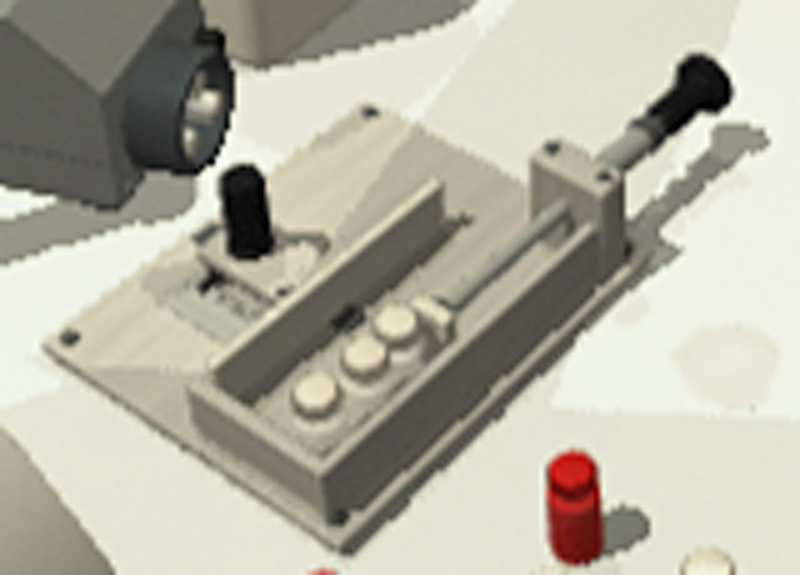

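View pics/t1.png

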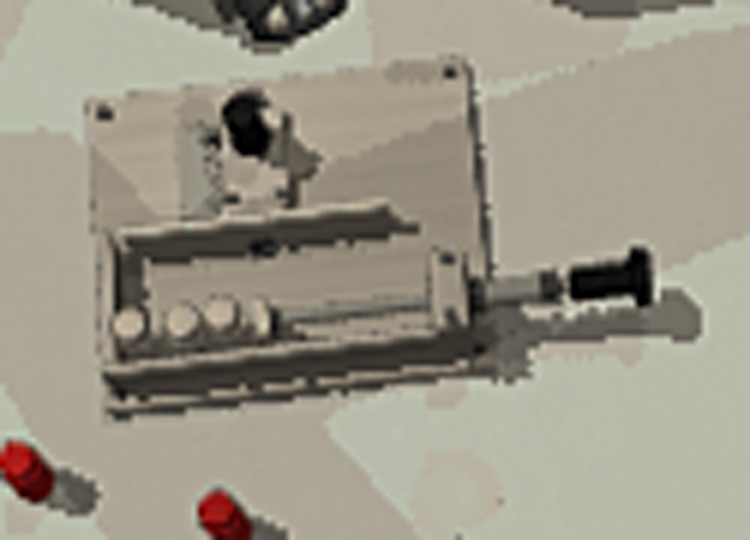

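```bash
cat >> h.py <<'E'
def T1(x,y): return (215+x/6-.42,175+y/6-.42)
def S1(x,y): return (190+x/5-.4,200+y/5-.4)
E
python3 - <<'E'
from h import *
s=cam("side");t=cam("top")
# feeder: rear-left(95,110), rear-right(95,-110), front-left(-95,110), front-right
F=np.array([[95,110],[95,-110],[-95,110],[-95,-110]])/1000
PT=np.array([plane(t,T1(*p),.01) for p in [(87,101),(467,58),(108,408),(495,367)]])
PS=np.array([plane(s,S1(*p),.01) for p in [(42,347),(370,98),(345,545),(660,250)]])
def fit(P):
    a=F-F.mean(0); b=P[:,:2]-P[:,:2].mean(0)
    th=np.arctan2((a[:,0]*b[:,1]-a[:,1]*b[:,0]).sum(),(a*b).sum())
    Rm=np.array([[np.cos(th),-np.sin(th)],[np.sin(th),np.cos(th)]]); o=P[:,:2].mean(0)-Rm@F.mean(0)
    print("yaw",np.degrees(th),"o",o.round(4)); print(((P[:,:2]-F@Rm.T-o)*1000).round(1)); return th,o
for P in(PT,PS): print(P.round(4)); fit(P)
print("grip top tri",tri(s,S1(243,172),t,T1(238,100)))
print("knob head outer c",tri(s,S1(713,82),t,T1(640,277)))
E
```

```text
[[0.6928 0.2525 0.01  ]
 [0.6548 0.034  0.01  ]
 [0.5085 0.2812 0.01  ]
 [0.4689 0.0688 0.01  ]]
yaw -10.01046810266683 o [0.5813 0.1591]
[[-1.1  1.6]
 [-0.9 -0.3]
 [ 1.7 -2.8]
 [ 0.3  1.4]]
[[0.6869 0.256  0.01  ]
 [0.6516 0.0374 0.01  ]
 [0.5024 0.2846 0.01  ]
 [0.4635 0.0686 0.01  ]]
yaw -9.43583451120513 o [0.5761 0.1616]
[[-1.   1.5]
 [-0.2 -0.1]
 [ 2.  -1.2]
 [-0.9 -0.1]]
grip top tri (array([0.63853817, 0.16422296, 0.06651623]), [np.float64(0.003846535585844449), np.float64(0.003846535585843778)])
knob head outer c (array([ 0.48152823, -0.02137372,  0.04529716]), [np.float64(0.0029885559428345283), np.float64(0.0029885559428343496)])
```

```bash
python3 - <<'E'
from h import *
s=cam("side");t=cam("top")
print("nozzle front",tri(s,S1(205,118),t,T1(285,22)))
crop(s,150,160,260,250,7,"s2"); crop(t,220,110,330,200,7,"t2")
M=R.from_rotvec(robot.get_obs()["tcp_rot"]).as_matrix(); print(M.round(3))
E
```

```text
nozzle front (array([0.68636083, 0.12873107, 0.05231197]), [np.float64(0.001493765489217795), np.float64(0.0014937654892190108)])
[[-0.     0.38  -0.925]
 [ 0.    -0.925 -0.38 ]
 [-1.    -0.    -0.   ]]
```

View pics/s2.png

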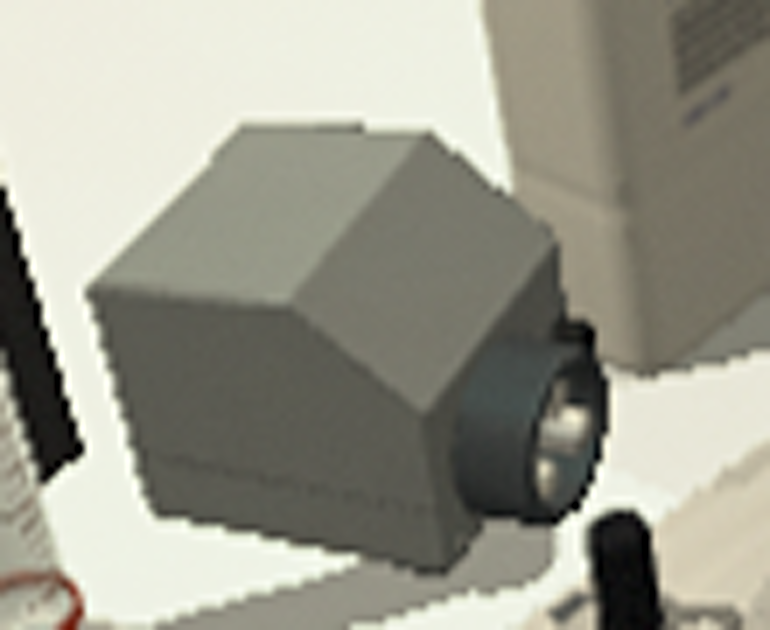

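View pics/t2.png

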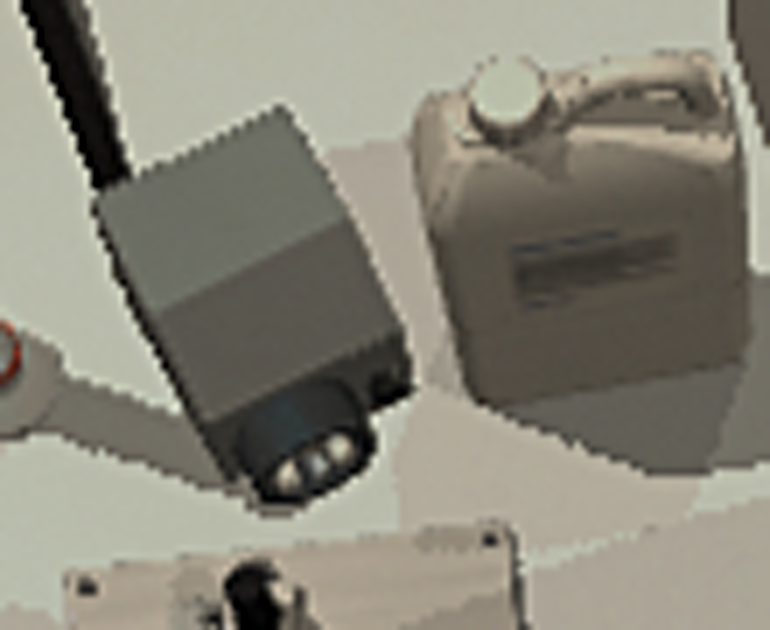

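```bash
python3 - <<'E'
from h import *
s=cam("side");t=cam("top")
S2=lambda x,y:(150+x/7-.43,160+y/7-.43)
T2=lambda x,y:(220+x/7-.43,110+y/7-.43)
for n,a,b in[("bevlow L",(422,412),(210,418)),("bevlow R",(555,245),(405,328)),("bevtop L",(290,303),(160,308)),("bevtop R",(430,133),(340,220)),("nozzle bottom",(545,522),(275,512))]:
    print(n,tri(s,S2(*a),t,T2(*b)))
# feeder frame
th=np.radians(-9.7);o=np.array([.5787,.1604]);Rm=np.array([[np.cos(th),-np.sin(th)],[np.sin(th),np.cos(th)]])
for f in[(55,15),(7,15),(-64,-173),(-64,-238),(-64,-150)]: print(f,(o+Rm@np.array(f)/1000).round(4))
E
```

```text
bevlow L (array([0.71890359, 0.16065882, 0.07838032]), [np.float64(0.001074510015481073), np.float64(0.001074510015480614)])
bevlow R (array([0.74060234, 0.05833979, 0.07482626]), [np.float64(0.0007076956316429741), np.float64(0.0007076956316427287)])
bevtop L (array([0.7627331 , 0.16793231, 0.11493364]), [np.float64(0.0018079756785446747), np.float64(0.001807975678544386)])
bevtop R (array([0.77851167, 0.07429852, 0.12327581]), [np.float64(0.002145541641984864), np.float64(0.0021455416419847114)])
nozzle bottom (array([0.68607457, 0.14455537, 0.02820517]), [np.float64(0.00014532990709719895), np.float64(0.00014532990709771314)])
(55, 15) [0.6354 0.1659]
(7, 15) [0.5881 0.174 ]
(-64, -173) [0.4865 0.0007]
(-64, -238) [ 0.4755 -0.0634]
(-64, -150) [0.4903 0.0233]
```

```bash
cat >> h.py <<'E'
def delta(target,yaw=None,tilt=None):
    o=robot.get_obs(); M=R.from_rotvec(o["tcp_rot"]).as_matrix()
    d=M.T@(np.array(target)-o["tool_pos"])*1000
    r=None
    if yaw is not None:
        a=np.radians(yaw); y=np.array([np.cos(a),np.sin(a),0]);x=np.array([0,0,-1.]);N=np.c_[x,y,np.cross(x,y)]
        r=np.degrees(R.from_matrix(M.T@N).as_rotvec()).round(2)
    print("t",round(o["time"],2),"pos",o["tool_pos"].round(4),"F",o["wrist_force"].round(1),"gap",round(o["finger_gap"],3),"delta mm",d.round(1),"rot",r)
    return d
E
python3 -c "
from h import *
delta([.636,.165,.15],-9.7)"
```

```text
t 0.5 pos [ 0.2375 -0.5781  0.2313] F [-0.4  0.1  0.7] gap 1.001 delta mm [  81.3 -536.  -651. ] rot [-57.97   0.     0.  ]
```

```bash
python3 -m inch '0 -15 -18 -2 0 0 1; 0 -40 -49 -6 0 0 0.9; 0 -75 -91 -10 0 0 0.8; 0 -115 -140 -14 0 0 0.7; 0 -155 -188 -18 0 0 0.6; 0 -195 -237 -22 0 0 0.5; 0 -235 -285 -26 0 0 0.5; 0 -275 -334 -30 0 0 0.5; 0 -315 -383 -34 0 0 0.5; 0 -355 -431 -38 0 0 0.5; 0 -395 -480 -42 0 0 0.5; 0 -435 -528 -46 0 0 0.5; 0 -470 -571 -50 0 0 0.5; 0 -500 -607 -54 0 0 0.5; 10 -522 -634 -57 0 0 0.5; 40 -536 -651 -58 0 0 0.5; 81 -536 -651 -58 0 0 0.5; 81 -536 -651 -58 0 0 0.5; 81 -536 -651 -58 0 0 0.5'; python3 - <<'E'
from h import *
delta([.636,.165,.08],-9.7)
s=cam("side");t=cam("top")
crop(s,170,150,330,270,5,"s3"); crop(t,200,140,330,230,6,"t3")
E
```

```text
time: 2.88
tool_pos: [0.636, 0.1654, 0.1517]
tcp_rot: [1.333, 1.124, -1.331]
wrist_force: [0.7, 0.1, 0.6]
finger_gap: 0.504
t 2.88 pos [0.636  0.1654 0.1517] F [0.7 0.1 0.6] gap 0.504 delta mm [71.7  0.   0.4] rot [ 0.06 -0.03 -0.06]
```

View pics/s3.png

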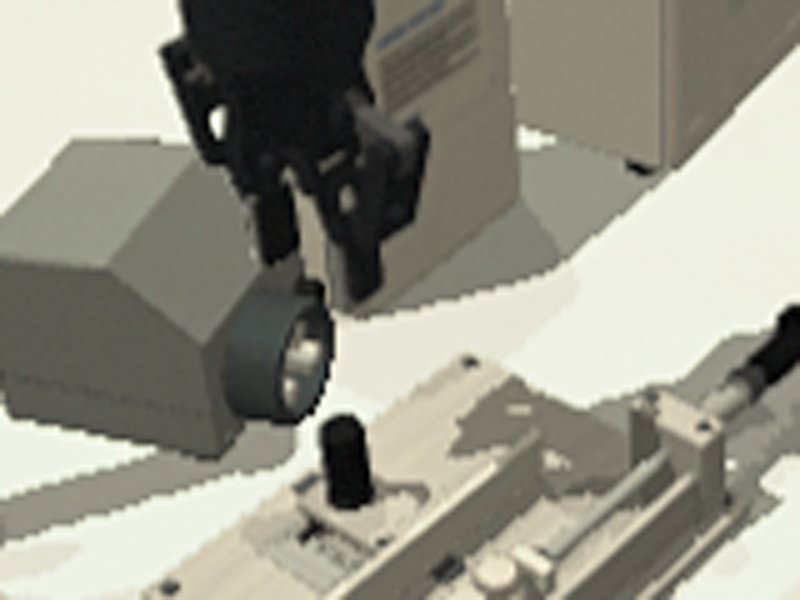

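View pics/t3.png

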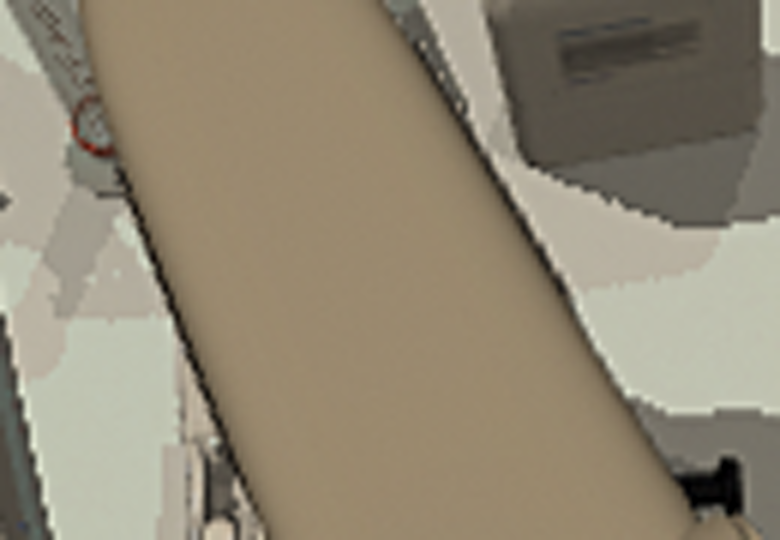

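```bash
python3 - <<'E'
from h import *
s=cam("side")
S3=lambda u:((u[0]-170+.4)*5,(u[1]-150+.4)*5)
o=robot.get_obs(); p=o["tool_pos"]; M=R.from_rotvec(o["tcp_rot"]).as_matrix()
for dy in(-.0215,0,.0215):
  for dx in (-.006,): print("tip",dy,S3(proj(s,p+M@[dx,dy,0])[0]))
for q in([.636,.165,.068],[.6385,.164,.068]): print("griptop",S3(proj(s,q)[0]))
E
```

```text
tip -0.0215 (np.float64(347.95063897223713), np.float64(282.3409553674834))
tip 0 (np.float64(312.9963952559275), np.float64(263.69331689982215))
tip 0.0215 (np.float64(278.83450519164296), np.float64(245.46838889219555))
griptop (np.float64(338.44368849022004), np.float64(419.0481171799546))
griptop (np.float64(335.32653373316475), np.float64(416.0907237019494))
```

```bash
python3 -m inch '20 0 0 0 0 0 0.5; 50 0 0 0 0 0 0.5; 72 0 0 0 0 0 0.5; 72 0 0 0 0 0 0.5'; python3 - <<'E'
from h import *
s=cam("side")
crop(s,210,180,290,240,10,"s4")
S3=lambda u:((u[0]-210+.45)*10,(u[1]-180+.45)*10)
o=robot.get_obs(); p=o["tool_pos"]; M=R.from_rotvec(o["tcp_rot"]).as_matrix()
for dy in(-.021,0,.021):
  for dz in (-.011,0,.011): print("tip",dy,dz,np.round(S3(proj(s,p+M@[-.006,dy,dz])[0])))
E
```

```text
time: 3.52
tool_pos: [0.635, 0.1646, 0.0777]
tcp_rot: [1.331, 1.126, -1.335]
wrist_force: [0.5, -0.5, 0.7]
finger_gap: 0.502
tip -0.021 -0.011 [299. 546.]
tip -0.021 0 [334. 520.]
tip -0.021 0.011 [369. 495.]
tip 0 -0.011 [234. 508.]
tip 0 0 [269. 483.]
tip 0 0.011 [304. 458.]
tip 0.021 -0.011 [170. 471.]
tip 0.021 0 [205. 447.]
tip 0.021 0.011 [240. 422.]
```

View pics/s4.png

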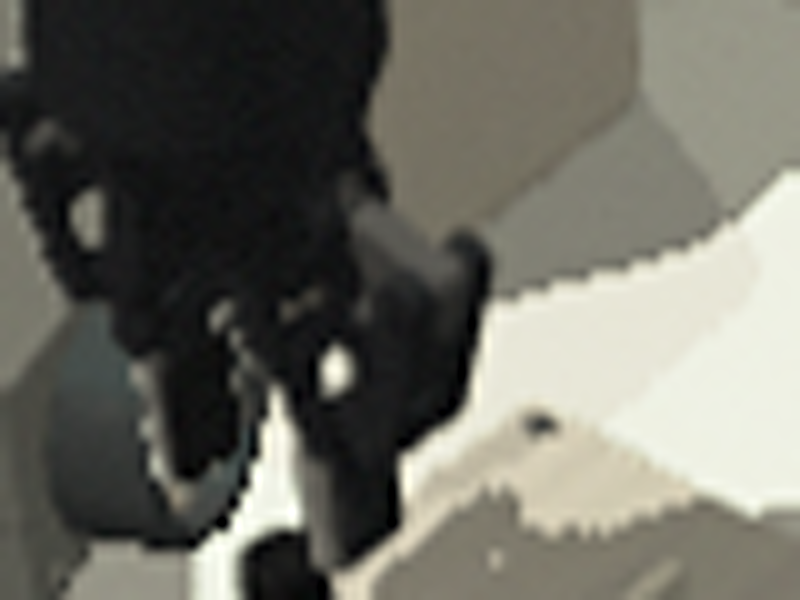

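```bash
python3 -m inch '5 0 0 0 0 0 0.5; 14 0 0 0 0 0 0.5; 24 0 0 0 0 0 0.5; 34 0 0 0 0 0 0.5; 44 0 0 0 0 0 0.5; 46 0 0 0 0 0 0.5; 46 0 0 0 0 0 0.5'; python3 - <<'E'
from h import *
s=cam("side")
crop(s,200,190,300,265,8,"s5")
E
```

```text
time: 4.45
tool_pos: [0.6359, 0.165, 0.032]
tcp_rot: [1.332, 1.125, -1.333]
wrist_force: [0.4, -0.4, -0.8]
finger_gap: 0.499
```

View pics/s5.png

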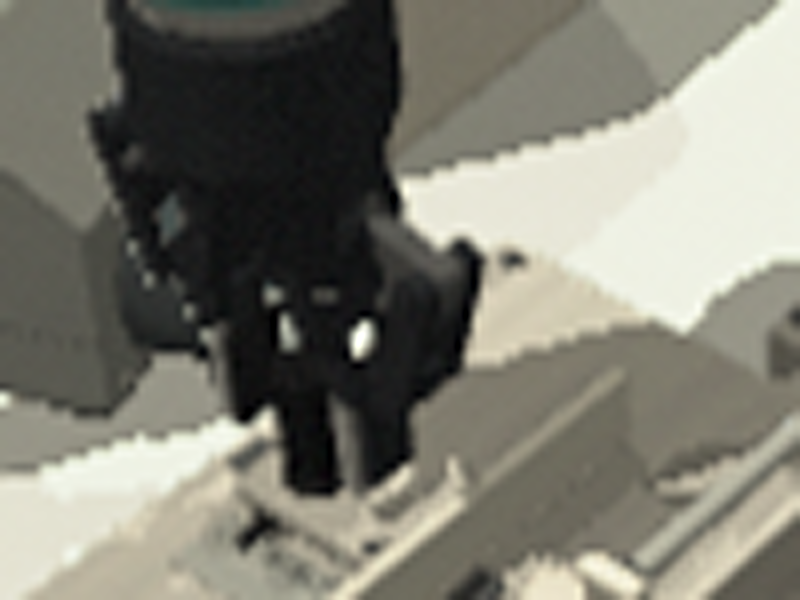

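```bash
python3 -m inch '0 -4 0 0 0 0 0.5; 0 -4 0 0 0 0 0.4; 0 -4 0 0 0 0 0.34; 0 -4 0 0 0 0 0.30; 0 -4 0 0 0 0 0.28;0 -4 0 0 0 0 0.28'; python3 -m inch '0 0 0 0 0 0 0.26; 0 0 0 0 0 0 0.2; 0 0 0 0 0 0 0.0; 0 0 0 0 0 0 0'; python3 -c "
from h import *
delta([.636,.165,.033],-9.7)"
```

```text
time: 5.25
tool_pos: [0.6331, 0.1657, 0.0328]
tcp_rot: [1.334, 1.123, -1.331]
wrist_force: [2.0, -2.0, 1.2]
finger_gap: 0.283
time: 5.75
tool_pos: [0.6328, 0.1657, 0.0331]
tcp_rot: [1.333, 1.124, -1.331]
wrist_force: [3.2, -1.9, 5.8]
finger_gap: 0.24
t 5.75 pos [0.6328 0.1657 0.0331] F [ 3.2 -1.9  5.8] gap 0.24 delta mm [0.1 3.3 0.2] rot [ 0.03 -0.02 -0.09]
```

```bash
python3 -m inch '0 1 0 0 0 0 0; 0 1 0 0 0 0 0; 0 1 0 0 0 0 0'; python3 -m inch '0 1 0 0 0 0 0; 0 1 0 0 0 0 0;0 1 0 0 0 0 0';  python3 -m inch '0 1 0 0 0 0 0; 0 1 0 0 0 0 0; 0 1 0 0 0 0 0'
```

```text
time: 6.12
tool_pos: [0.6328, 0.1657, 0.033]
tcp_rot: [1.332, 1.125, -1.332]
wrist_force: [-0.1, -0.6, 7.0]
finger_gap: 0.243
time: 6.5
tool_pos: [0.6329, 0.1657, 0.033]
tcp_rot: [1.332, 1.127, -1.333]
wrist_force: [-1.9, -1.1, 8.6]
finger_gap: 0.24
time: 6.88
tool_pos: [0.6337, 0.1656, 0.033]
tcp_rot: [1.331, 1.127, -1.334]
wrist_force: [-2.4, 0.5, 9.3]
finger_gap: 0.241
```

```bash
for i in 1 ; do python3 -m inch '0 1 0 0 0 0 0; 0 1 0 0 0 0 0; 0 1 0 0 0 0 0'; python3 -m inch '0 1 0 0 0 0 0; 0 1 0 0 0 0 0; 0 1 0 0 0 0 0'; python3 -m inch '0 1 0 0 0 0 0; 0 1 0 0 0 0 0; 0 1 0 0 0 0 0'; done
```

```text
time: 7.25
tool_pos: [0.6346, 0.1654, 0.033]
tcp_rot: [1.331, 1.127, -1.334]
wrist_force: [-2.2, -1.0, 8.8]
finger_gap: 0.242
time: 7.62
tool_pos: [0.6356, 0.1653, 0.033]
tcp_rot: [1.331, 1.127, -1.334]
wrist_force: [-2.1, 0.4, 9.2]
finger_gap: 0.237
time: 8.0
tool_pos: [0.6366, 0.1651, 0.033]
tcp_rot: [1.331, 1.127, -1.334]
wrist_force: [-1.9, -0.4, 9.3]
finger_gap: 0.238
```

```bash
python3 -m inch '0 1 0 0 0 0 0; 0 2 0 0 0 0 0; 0 2 0 0 0 0 0;0 2 0 0 0 0 0'; python3 -m inch '0 1 0 0 0 0 0; 0 2 0 0 0 0 0; 0 2 0 0 0 0 0;0 2 0 0 0 0 0'; python3 -m inch '0 1 0 0 0 0 0; 0 2 0 0 0 0 0; 0 2 0 0 0 0 0;0 2 0 0 0 0 0'
```

```text
time: 8.5
tool_pos: [0.6375, 0.1649, 0.0329]
tcp_rot: [1.33, 1.129, -1.335]
wrist_force: [-5.2, 0.5, 10.4]
finger_gap: 0.24
time: 9.0
tool_pos: [0.6375, 0.1649, 0.0329]
tcp_rot: [1.328, 1.132, -1.337]
wrist_force: [-7.6, 0.5, 14.4]
finger_gap: 0.237
time: 9.5
tool_pos: [0.6375, 0.1649, 0.0328]
tcp_rot: [1.327, 1.135, -1.34]
wrist_force: [-12.4, 1.6, 16.2]
finger_gap: 0.238
```

```bash
python3 -m inch '0 -4 0 0 0 0 0; 0 -8 0 0 0 0 0; 0 -12 0 0 0 0 0; 0 -16 0 0 0 0 0; 0 -20 0 0 0 0 0; 0 -24 0 0 0 0 0; 0 -27 0 0 0 0 0; 0 -30 0 0 0 0 0; 0 -33 0 0 0 0 0; 0 -36 0 0 0 0 0; 0 -36 0 0 0 0 0; 0 -36 0 0 0 0 0'; python3 -c "
from h import *
delta([.5902,.1730,.033],-9.7)"
```

```text
time: 11.0
tool_pos: [0.6087, 0.1699, 0.0331]
tcp_rot: [1.333, 1.124, -1.332]
wrist_force: [2.0, -0.0, 7.0]
finger_gap: 0.239
t 11.0 pos [0.6087 0.1699 0.0331] F [ 2. -0.  7.] gap 0.239 delta mm [  0.  -18.7   0.1] rot [ 0.04 -0.02 -0.04]
```

```bash
python3 -m inch '0 -3 0 0 0 0 0; 0 -6 0 0 0 0 0; 0 -9 0 0 0 0 0; 0 -12 0 0 0 0 0; 0 -14 0 0 0 0 0; 0 -16 0 0 0 0 0; 0 -16 0 0 0 0 0; 0 -16 0 0 0 0 0'; python3 -c "
from h import *
delta([.5902,.1730,.033],-9.7)
s=cam('side');crop(s,190,210,290,285,8,'s6')"
```

```text
time: 12.0
tool_pos: [0.5931, 0.1726, 0.033]
tcp_rot: [1.333, 1.124, -1.331]
wrist_force: [1.3, -0.1, 5.4]
finger_gap: 0.239
t 12.0 pos [0.5931 0.1726 0.033 ] F [ 1.3 -0.1  5.4] gap 0.239 delta mm [ 0.  -2.9  0.1] rot [ 0.04 -0.03 -0.06]
```

View pics/s6.png

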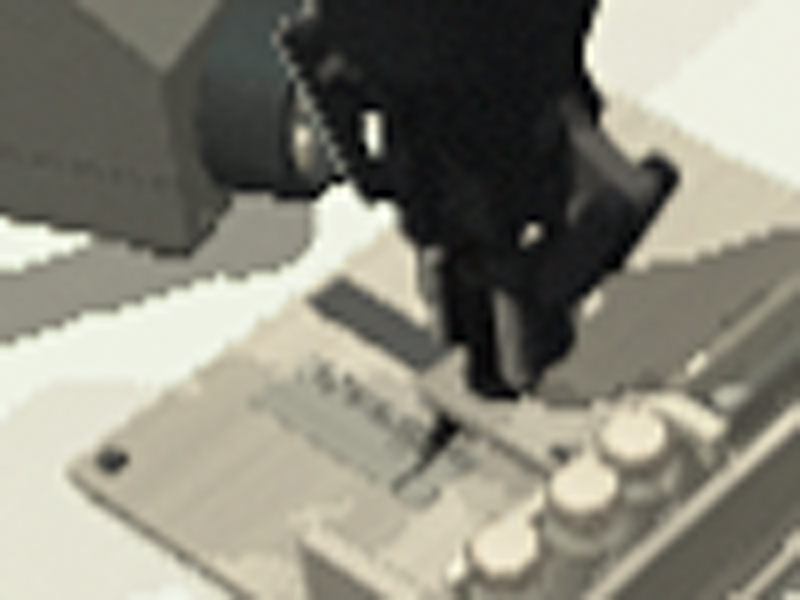

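The pointer, dark at (440,435), is just short of the long line, which runs to (400,490). The three caps stand upright at (505,550), (585,485) and (635,435). Odometry from the stop says 2.9 mm remain.

```bash
python3 -m inch '0 -1 0 0 0 0 0; 0 -2 0 0 0 0 0; 0 -3 0 0 0 0 0; 0 -3 0 0 0 0 0; 0 -3 0 0 0 0 0'; python3 -c "
from h import *
delta([.5902,.1730,.033],-9.7)
delta([.5902,.1730,.033],-9.7)
s=cam('side');crop(s,220,245,270,282,16,'s7')
delta([.5902,.1730,.033],-9.7)"
```

```text
time: 12.68
tool_pos: [0.5903, 0.1731, 0.0331]
tcp_rot: [1.333, 1.124, -1.331]
wrist_force: [1.2, -0.2, 5.6]
finger_gap: 0.235
t 12.68 pos [0.5903 0.1731 0.0331] F [ 1.2 -0.2  5.6] gap 0.235 delta mm [ 0.1 -0.1  0.1] rot [ 0.04 -0.03 -0.08]
t 12.68 pos [0.5903 0.1731 0.0331] F [ 1.2 -0.2  5.6] gap 0.235 delta mm [ 0.1 -0.1  0.1] rot [ 0.04 -0.03 -0.08]
t 12.72 pos [0.5903 0.1731 0.033 ] F [ 1.1 -1.2  5.4] gap 0.239 delta mm [ 0.  -0.1  0.1] rot [ 0.04 -0.03 -0.08]
```

View pics/s7.png

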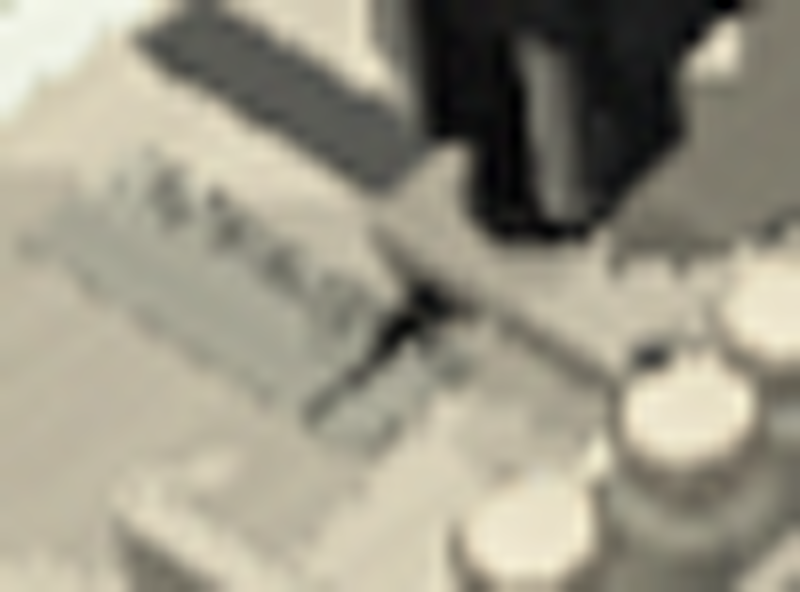

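The pointer's dark line now continues straight into the long line, from (425,300) to (310,415) in the crop, which agrees with the 48 mm odometry. I'll release, rise, and look again.

```bash
python3 -m inch '0 0 0 0 0 0 0.25; 0 0 0 0 0 0 0.3; 0 0 0 0 0 0 0.4; 0 0 0 0 0 0 0.5; 0 0 0 0 0 0 0.5; -15 0 0 0 0 0 0.5; -40 0 0 0 0 0 0.5; -80 0 0 0 0 0 0.5; -100 0 0 0 0 0 0.5; -100 0 0 0 0 0 0.5'; python3 -c "
from h import *
delta([.5902,.1730,.133],-9.7)
delta([.4885,.000,.13],-9.7)
s=cam('side');crop(s,210,235,270,280,13,'s8')"
```

```text
time: 13.98
tool_pos: [0.5918, 0.1734, 0.1356]
tcp_rot: [1.336, 1.122, -1.327]
wrist_force: [-0.7, 0.9, -0.4]
finger_gap: 0.5
t 13.97 pos [0.5918 0.1734 0.1356] F [-0.7  0.9 -0.4] gap 0.5 delta mm [ 2.6 -1.6  0.7] rot [ 0.04 -0.12 -0.32]
t 13.97 pos [0.5918 0.1734 0.1356] F [-0.7  0.9 -0.4] gap 0.5 delta mm [  4.8 -72.8 188.3] rot [ 0.04 -0.12 -0.32]
```

View pics/s8.png

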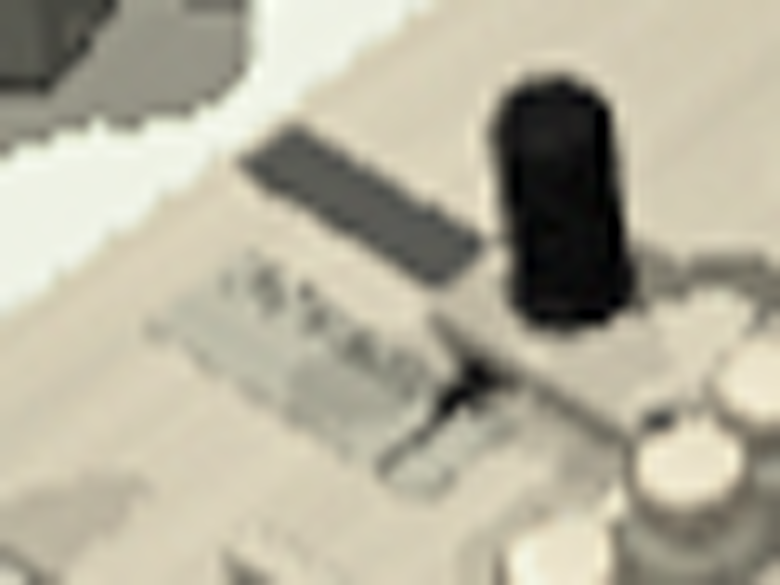

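The guide stayed at the line after release. Next I'll move above the knob.

```bash
python3 -m inch '0 -8 20 0 0 0 0.6; 0 -22 56 0 0 0 0.6; 0 -37 95 0 0 0 0.6; 0 -52 134 0 0 0 0.6; 0 -66 170 0 0 0 0.6; 5 -73 187 0 0 0 0.6; 20 -73 187 0 0 0 0.6; 35 -73 187 0 0 0 0.6;35 -73 187 0 0 0 0.6;35 -73 187 0 0 0 0.6'; python3 -c "
from h import *
delta([.4885,.000,.1],-9.7)
s=cam('side');crop(s,270,160,370,235,8,'s9')
t=cam('top');crop(t,260,190,360,265,8,'t9')
for c,f in((s,(270,160)),(t,(260,190))):
  for q in([.4885,0,.044],[.4860,-.018,.044],robot.get_obs()['tool_pos']): print(((proj(c,q)[0]-f+.45)*8).round())
"
```

```text
time: 15.28
tool_pos: [0.4866, 0.0015, 0.097]
tcp_rot: [1.331, 1.126, -1.332]
wrist_force: [0.3, 0.3, 0.6]
finger_gap: 0.599
t 15.28 pos [0.4866 0.0015 0.097 ] F [0.3 0.3 0.6] gap 0.599 delta mm [-3.   2.1  1.2] rot [ 0.11 -0.01  0.03]
[444. 482.]
[476. 453.]
[451. 352.]
[442. 256.]
[486. 250.]
[437. 218.]
```

View pics/s9.png

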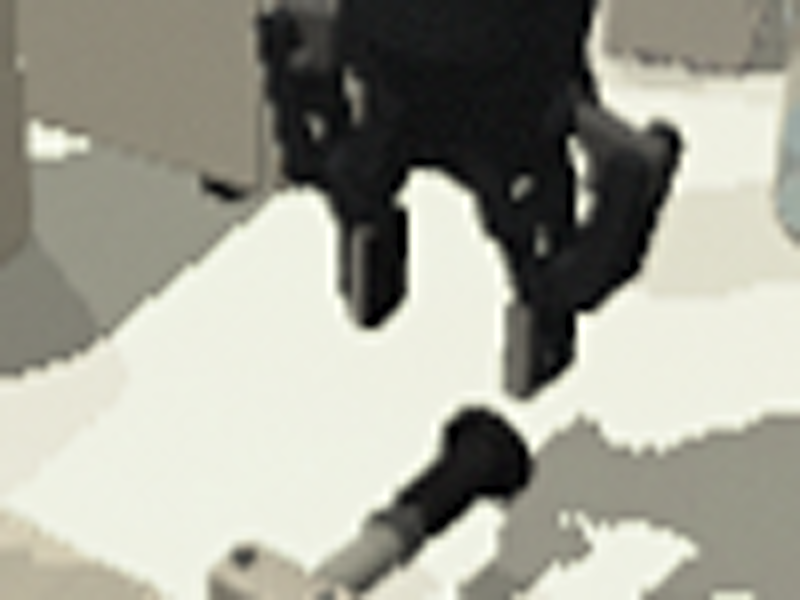

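View pics/t9.png

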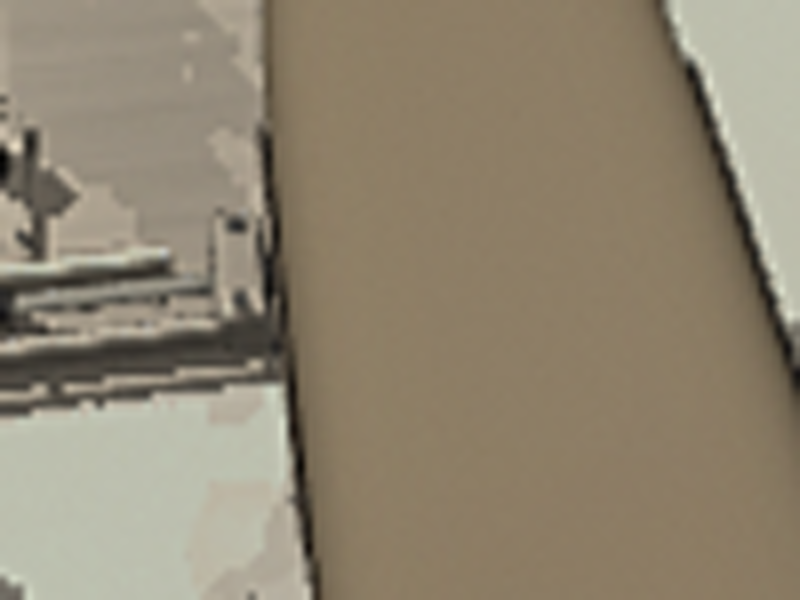

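The knob head is at (487,452) and the stem at about (435,490) in the side crop, within 1 px of the predicted points. The fingers straddle the stem. I'll go down to z = 0.024.

```bash
python3 -c "
from h import *
delta([.4885,-.0005,.024],-9.7)"
python3 -m inch '10 2 2 0 0 0 0.6; 25 2 2 0 0 0 0.6; 42 2 2 0 0 0 0.6; 58 2 2 0 0 0 0.6; 70 2 2 0 0 0 0.6; 73 2 2 0 0 0 0.6; 73 2 2 0 0 0 0.6'; python3 -c "
from h import *
delta([.4885,-.0005,.024],-9.7)
s=cam('side');crop(s,280,170,360,230,10,'s10')"
```

```text
t 15.38 pos [0.487  0.0012 0.0976] F [-0.4 -0.7 -0.7] gap 0.603 delta mm [73.7  1.7  1.5] rot [ 0.09 -0.   -0.05]
time: 16.25
tool_pos: [0.488, -0.0015, 0.0242]
tcp_rot: [1.332, 1.125, -1.333]
wrist_force: [-0.2, -0.2, 0.3]
finger_gap: 0.604
t 16.25 pos [ 0.488  -0.0015  0.0242] F [-0.2 -0.2  0.3] gap 0.604 delta mm [ 0.2  0.4 -1. ] rot [0.03 0.   0.01]
```

View pics/s10.png

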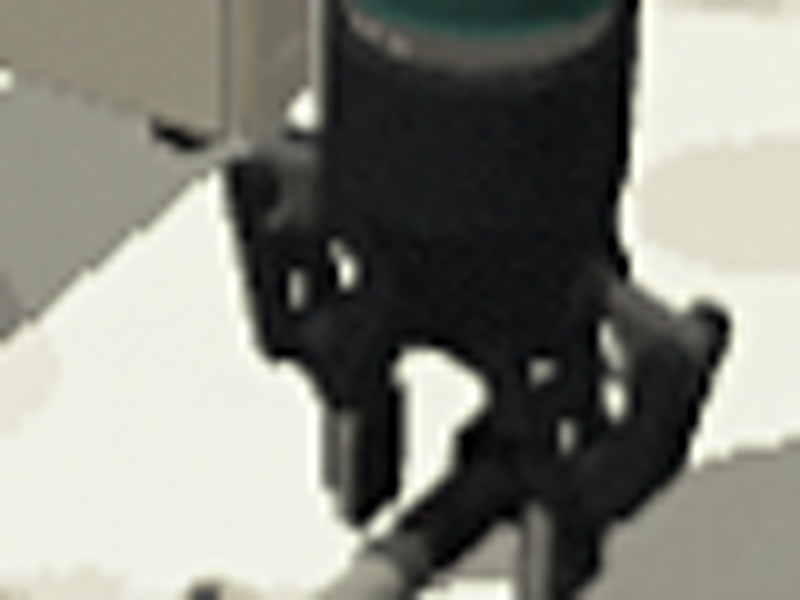

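The stem lies between the pads, with the head beyond them. I'll close in stages.

```bash
python3 -m inch '0 0 0 0 0 0 0.45; 0 0 0 0 0 0 0.35; 0 0 0 0 0 0 0.3; 0 0 0 0 0 0 0.27; 0 0 0 0 0 0 0.25'; python3 -m inch '0 0 0 0 0 0 0.22; 0 0 0 0 0 0 0.1; 0 0 0 0 0 0 0; 0 0 0 0 0 0 0;0 0 0 0 0 0 0'
```

```text
time: 16.92
tool_pos: [0.4879, -0.0015, 0.0243]
tcp_rot: [1.332, 1.125, -1.332]
wrist_force: [-0.3, -0.7, -0.8]
finger_gap: 0.248
time: 17.55
tool_pos: [0.4878, -0.0014, 0.0245]
tcp_rot: [1.332, 1.125, -1.333]
wrist_force: [-3.2, 0.9, 4.8]
finger_gap: 0.214
```

```bash
python3 -m inch '0 0 2 0 0 0 0; 0 0 5 0 0 0 0; 0 0 9 0 0 0 0; 0 0 14 0 0 0 0; 0 0 19 0 0 0 0; 0 0 24 0 0 0 0; 0 0 29 0 0 0 0; 0 0 34 0 0 0 0; 0 0 39 0 0 0 0; 0 0 43 0 0 0 0; 0 0 47 0 0 0 0; 0 0 50 0 0 0 0; 0 0 50 0 0 0 0; 0 0 50 0 0 0 0'; python3 -c "
from h import *
delta([.4769,-.0655,.0245],-9.7)
s=cam('side');crop(s,270,160,370,235,8,'s11')"
```

```text
time: 19.3
tool_pos: [0.4796, -0.0483, 0.0245]
tcp_rot: [1.336, 1.13, -1.329]
wrist_force: [-0.8, 8.4, 5.8]
finger_gap: 0.212
t 19.3 pos [ 0.4796 -0.0483  0.0245] F [-0.8  8.4  5.8] gap 0.212 delta mm [-0.1  0.2 17.4] rot [ 0.1  -0.35  0.02]
```

View pics/s11.png

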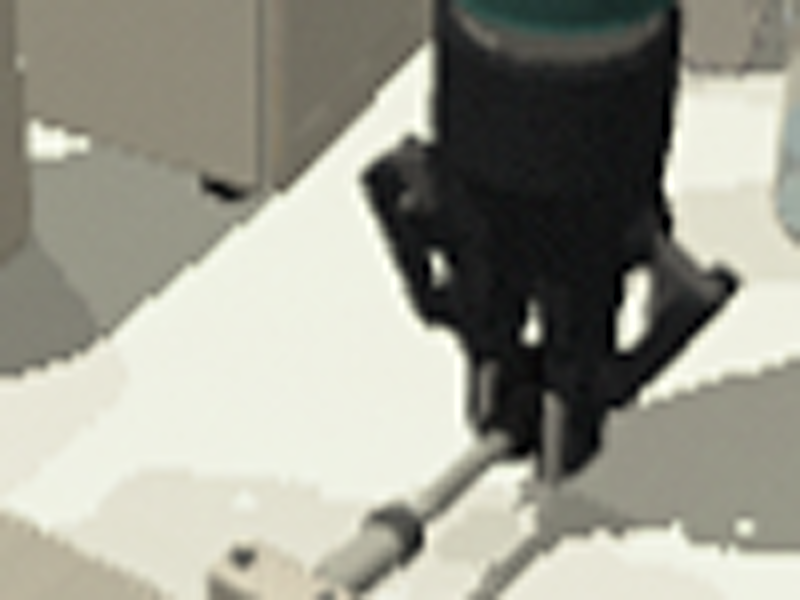

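The rod is 47.6 mm out and no ring shows yet at the mouth, crop (415,520). I'll carry on.

```bash
python3 -m inch '0 0 3 0 0 0 0; 0 0 6 0 0 0 0; 0 0 9 0 0 0 0; 0 0 12 0 0 0 0; 0 0 15 0 0 0 0; 0 0 17 0 0 0 0; 0 0 18 0 0 0 0; 0 0 18 0 0 0 0; 0 0 18 0 0 0 0; 0 0 18 0 0 0 0'; python3 -c "
from h import *
delta([.4769,-.0655,.0245],-9.7)
s=cam('side');crop(s,300,205,350,242,16,'s12')
t=cam('top');cv2.imwrite('pics/t12.png',t['frame'][:,:,::-1])
delta([.4769,-.0655,.0245],-9.7)"
```

```text
time: 20.6
tool_pos: [0.4766, -0.0655, 0.0245]
tcp_rot: [1.337, 1.131, -1.328]
wrist_force: [-1.4, 9.5, 5.6]
finger_gap: 0.212
t 20.6 pos [ 0.4766 -0.0655  0.0245] F [-1.4  9.5  5.6] gap 0.212 delta mm [-0.   0.3 -0.1] rot [ 0.12 -0.42  0.02]
t 20.7 pos [ 0.4766 -0.0655  0.0244] F [-0.7  8.1  5.4] gap 0.213 delta mm [-0.1  0.3 -0.1] rot [ 0.11 -0.42  0.02]
```

View pics/s12.png

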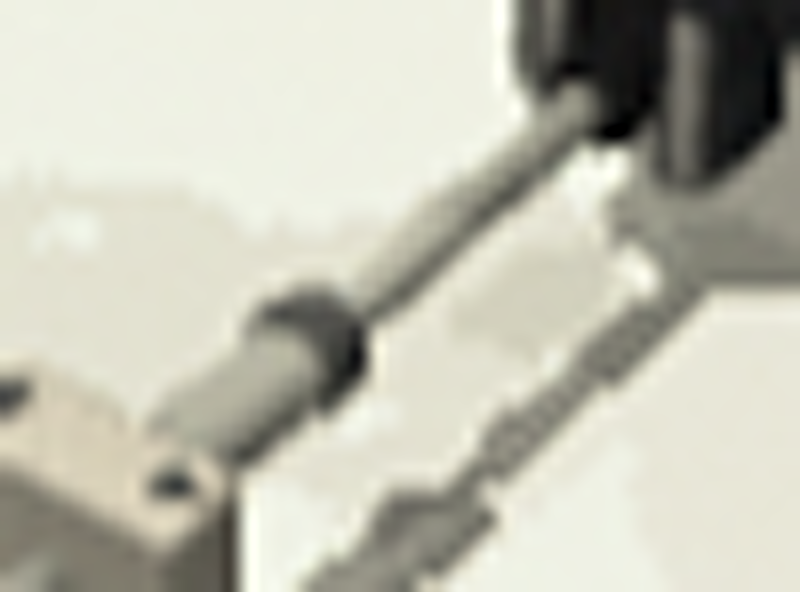

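View pics/t12.png

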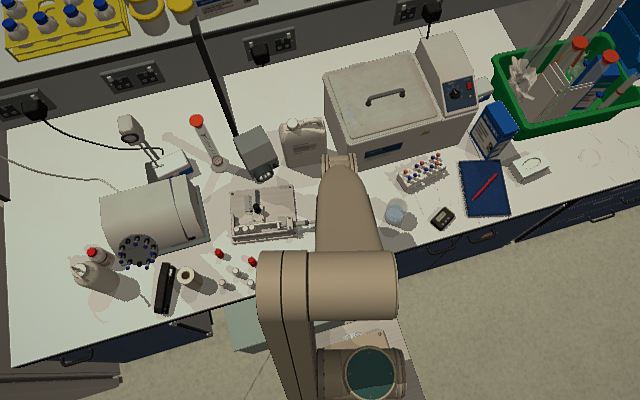

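```bash
python3 -c "
from h import *
t=cam('top');crop(t,270,195,330,240,13,'t13')
delta([.4769,-.0655,.0245],-9.7)"
```

```text
t 20.75 pos [ 0.4766 -0.0655  0.0245] F [-1.9  8.6  6.3] gap 0.208 delta mm [-0.   0.3 -0.1] rot [ 0.11 -0.42  0.02]
```

View pics/t13.png

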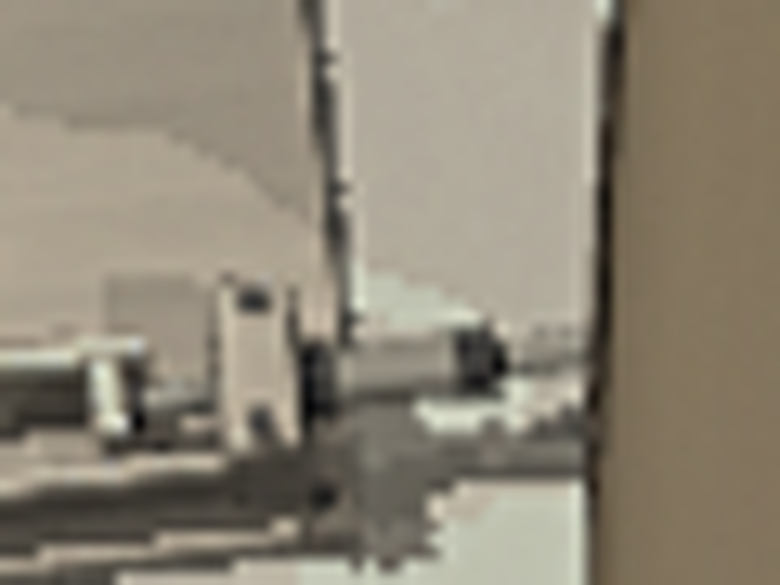

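Past the gland nut at (465,355) there is a black spot, about 1 px or 2–3 mm wide, at (492,360), as expected when the ring's outer half shows. I'll check the intensity profile, and then the guide and vials.

```bash
python3 -c "
from h import *
t=cam('top')
th=np.radians(-9.8);c,sn=np.cos(th),np.sin(th)
m=np.array([.4878,-.0014,.044])-np.array([sn*1,-c,0])*-0+np.array([-sn,c,0])*.023
u=np.array([sn,-c,0])
g=cv2.cvtColor(t['frame'],cv2.COLOR_RGB2GRAY)
a=proj(t,m)[0];b=proj(t,m+u*.01)[0]
print('mouth px',a,'mm/px',10/np.linalg.norm(b-a))
print(g[219:227,300:316])
s=cam('side');crop(s,200,205,350,305,5,'s14')
delta([.4769,-.0655,.0245],-9.7)"
```

```text
mouth px [308.39794218 222.45318144] mm/px 3.307352102423297
[[195 195 196 198 202 206 200 148 178 174 175 176 177 179 180 113]
 [182 180 179 158 139  95  99  87 189 182 174 140 155 141 152  87]
 [128 133 136 133 131  47  58  58  86 157 147 141 151 147 152  72]
 [137 139 140 144 147  63  66  62  31 149 136 128 124 114 110  59]
 [144 144 143 143 141  79  55  51  24 107  93 107 104 136 135  80]
 [114 109 104 102  99  58  29  42 119 197 185 165 167 177 176  64]
 [ 71  74 117 112 109  88  91  89 111 207 200 175 180 187 188  37]
 [107 117 201 194 191 191 194 195 192 200 180 181 179 108 113  42]]
t 20.85 pos [ 0.4766 -0.0656  0.0245] F [-1.   9.3  6.7] gap 0.215 delta mm [-0.   0.3 -0.1] rot [ 0.11 -0.42  0.02]
```

View pics/s14.png

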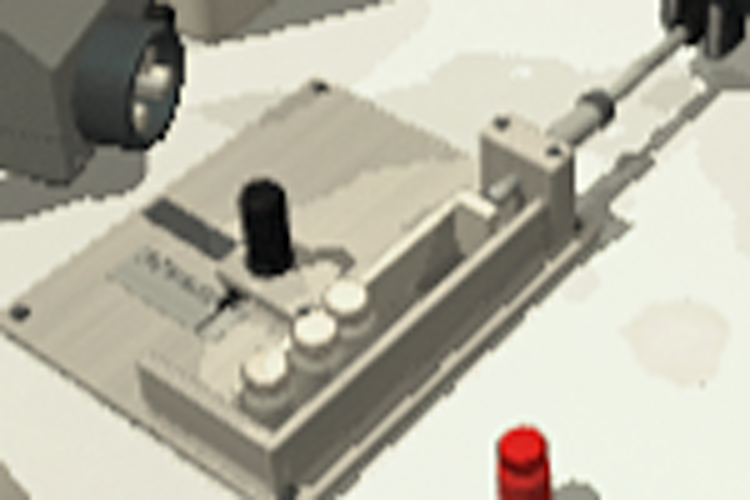

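```bash
python3 -m inch '0 0 0 0 0 0 0; 0 0 0 0 0 0 0; 0 0 0 0 0 0 0; 0 0 0 0 0 0 0'; python3 -c "
from h import *
delta([.4769,-.0655,.0245],-9.7)
print(robot.finish_job())"
```

```text
time: 21.35
tool_pos: [0.4766, -0.0655, 0.0244]
tcp_rot: [1.337, 1.131, -1.328]
wrist_force: [-0.4, 9.0, 5.8]
finger_gap: 0.213
t 21.35 pos [ 0.4766 -0.0655  0.0244] F [-0.4  9.   5.8] gap 0.213 delta mm [-0.1  0.3 -0.1] rot [ 0.12 -0.42  0.02]
the job is handed in; nothing more can be done
None
```

The magazine is ready to be refilled. The guide is at the long line and the rod is held by its knob at 65 mm. I handed the job in at 21.4 s.

- **Guide:** I first slid it back to its rear stop to get a zero, then forward 48 mm. The side picture showed the pointer in line with the long line, and it was still there after I let go.
- **Rod:** I gripped the knob stem with the rod at home and pulled it out 65 mm, measured from the tool's movement. It held steady there against about 9 N of spring force.
- **Ring mark:** the check is weak. In the side view the gland nut hides where the ring would be. In the top view only about one black pixel (roughly 3 mm) shows past the nut. That fits the 2 mm of ring expected there but is not a fine measurement, so the 65 mm rests mainly on the tool's movement.
- **Vials and surroundings:** the three lane vials were standing in the last picture. I saw no sign of touching anything else, but I did not check the spare vials, rack and beaker one by one.
- **Disagreement:** the two cameras placed the feeder plate about 5 mm apart in x. I positioned the knob grasp from the guide's stop, which agreed with the top view.

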